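Stand the lamp case on edge at the set-down mat

TASK

Take the blue spare-lamp case out of the sloping rack and stand it upright on its thin bottom edge on the green mat, black grip end up, wholly on the mat and lined up with the mat's long side (either face forward). Set it down, do not drop it, and let go of it. Leave the grey case, the amber bottle and the wrench where they are.

Things in the scene. Friction and masses are not known exactly. Their poses are not given: they have to be found in the camera images.
- lamp_case: Blue rigid case, 22 mm thick (x), 90 wide (y), 110 tall (z), 0.12-0.24 kg; black band round its +z end, white label on its +x face. Origin: centre of its bottom edge face. At the start it leans 32 deg from vertical in a rack bay, top towards rack -x, -x face on the panel, which ends 56 mm up it; the upper 54 mm is free on both faces to grip across the 22 mm, along the case's slope.
- grey_case: Grey case, otherwise the same as the blue one (same size and axes), leaning in the other bay of the rack, 30 mm beside the blue one. To be left alone.
- rack: Fixed metal rack: grey base 110 x 216 mm, slanting aluminium panel (216 mm along y, 32 deg from vertical, its top leaning to -x, towards the robot, and 73 mm above the bench), ledge under the cases, no lip: a case lifts straight up out. Origin on the bench, z up. Bays at y = -60 and +60 mm; a case there has its origin at x = 0, z = 32 mm.
- station: Fixed aluminium plate 110 x 180 mm, 4 mm thick, with a flat green mat 70 mm (its x) by 140 mm (its y) in the middle; the mat's top is 6 mm above the bench. Origin at the centre of the plate on the bench, z up.
- bottle: Closed amber bottle, 50 mm diameter, 90 mm tall with a white cap, standing on the bench on the robot's side of the mat. Origin at the centre of its base.
- wrench: Steel wrench, 130 mm long, lying on the bench on the far side of the mat. Its length is along its x; origin in the middle at its underside.
Things that resemble listed ones, but are neither listed nor needed, are in the scene too. Leave any pink look-alike of the lamp_case alone.

How it is judged (in metres and radians):
At the end, for the whole second after the job is handed in: The blue case stands released and still on the mat, black end up, within 0.08 rad of upright; its origin within 26 mm (mat x) and 27 mm (mat y) of the mat centre and 2 to 10 mm over the bench; square to the mat within 0.22 rad. Grey case, bottle and wrench within 20 mm of their starts (angle between lamp_case's own z axis and vertical below 0.08 rad and x of lamp_case in the frame of station between -0.026 and 0.026 m and y of lamp_case in the frame of station between -0.027 and 0.027 m and z of lamp_case in the frame of station between 0.002 and 0.01 m and angle between the x axis of lamp_case and the x axis of station, either way round below 0.22 rad and linear speed of lamp_case below 0.02 m/s and distance of each of grey_case, bottle, wrench from where it was at the start of the episode below 0.02 m); the robot touches nothing.
It fails at once if the blue case is dropped or falls: it moves faster than 0.5 m/s with no finger touching it (linear speed of lamp_case above 0.5 m/s and contact force between lamp_case and the fingers below 0.05 N).
It fails at once if the grey case, the bottle or the wrench is moved by more than 20 mm (distance of any of grey_case, bottle, wrench from where it was at the start of the episode above 0.02 m).
It also fails if it takes over 35 s, if anything falls off the work surface, if the arm or the gripper's body presses on something with over 40 N, if the wrist force passes 120 N, or if a joint passes its speed limit or range.

ROBOT

A 6-joint arm with a two-finger parallel gripper is mounted at the origin on the work surface. World frame = base frame: x ahead of the robot, y to its left, z up, the work surface at z = 0. Lengths are in mm, angles in rad, forces in N, time in s.
With the tool pointing down it reaches from about 400 to 925 mm from the base axis. Payload 3.4 kg.
Tool frame: the origin (TCP) lies at the very end of the fingers, on their centre line; the grasp point (between the pads) lies 19 mm behind it (bot.pinch_z is the z of the grasp point in the tool frame, in mm); z points along the fingers, y is the line along which they close (so a half turn about z gives the same grasp; the last joint's range is limited). The gripper opens to 85 mm and grips with 20 to 120 N. Pads are 22 mm wide; open, the fingers measure 114 mm over their backs; the gripper's body (76 mm by 85 mm) begins 54 mm behind the grasp point. The pads swing forward as they close: fully open they stand 13 mm farther back than shut.
Start: joints at [1.079, 0.307, 1.506, -0, 1.328, -0.073], TCP at [233.855, 525.303, 231.305] pointing down, gripper open.
Joint ranges: [-3.12, 3.12], [-1.05, 2.28], [0.14, 2.33], [-1.42, 4.57], [0.1, 2.73], [-2.68, 2.68]. Speed limits (rad/s): [2.57, 2.57, 3.14, 3.14, 3.14, 3.14].

INTERFACE

Orientations are given as a unit quaternion [x, y, z, w].
In Python, from plant import bot gives the robot as it stands. The module is installed in compiled form; this text tells all that it offers.
- The arm moves only by the tool step_arm, never from a script. Its argument "rows" is a list of rows, each a list of 6 numbers: the shift along the world's x, y, z each as a share of 0.8 m, from -1 to 1, then the turn, a rotation vector about the world's x, y, z each as a share of pi rad, from -1 to 1. In form: [[tx, ty, tz, wx, wy, wz], ...]. A call has exactly 5 rows; each row shifts and turns the commanded pose from where the row before left it; what a row does not reach is not made up. A row lasts 1/10 s, in which the tool goes at most 50 mm and 8.59 degrees, less where a joint would pass 70% of its speed; a pose out of reach is approached as far as the arm can. A call with a number of a shift or a turn outside -1 to 1 is refused whole. A call with a gripper value outside its range is refused whole. "grip" is the gripper command: -1 is fully open, 1 is shut, values between are in proportion, set as the call begins (left out, the last holds). The fingers move at their own pace and stop on an object; "grip_force" is the grip in N (left out, the last holds). Time passes only in rows, so rows that do not move let the fingers close, or fill a call up. It gives the time, the measured TCP pose, the force, the opening and the grip force at its end, in the units of the state.
- bot.observe(): the state, without advancing time (a new reading comes with each control period).
- bot.snapshot(name): name is "scene" or "top" or "wrist"; returns a dict with "img" (420x560x3 uint8, red, green, blue), "intrinsics" (3x3 intrinsics, pixels), "R" (3x3) and "t" (3): a world point X has camera coordinates R X + t; the wrist camera has in their place "mount" (4x4, takes a point from camera to tool coordinates, whose origin is the TCP and whose axes are the flange's). Camera axes: x right, y down, z forward; pixel columns grow to the right and rows downward; lengths in mm; the calibration is good to about 2 mm. A picture is of the moment at which its call begins: read the wrist's pose just before it. There is no depth.
- bot.hand_in(): hands the job in; it is judged then, once.
Trained networks look in a picture, given as the dict that the camera call returned (one of the last four; its "shot" number tells which), for a name from the list of things; names that differ only in an ending like _2 or _b are one class to them, and where a whole thing is asked for, a point or a joint stands for the part that bears it (a point fixed in the world has none). Each returns a list of dicts, best first, with "p" (0 to 1); they miss things now and then, are a little off and sometimes report something else, mostly with a low value. They report only what shows in the picture. A call takes as long as a camera call. They do not tell look-alikes from the thing itself.
- bot.look_for(name, picture): "centre" ([column, row] in pixels, amid what is visible of it).
The state is a dict: "time": time; "qpos": joint angles; "dq": joint speeds; "joint_efforts": joint torques, N m; "ee_pos": TCP position; "tcp_rot": TCP orientation; "contact_force": force on the tool from outside, world axes, zero at the start; "moment": the same for the moment, N m; "opening": finger opening in mm; "gripper_force": force on a finger pad.
Only numpy, scipy, OpenCV 4.12 (cv2) and the standard library are available. Lean on these libraries where they do the work, as an engineer would, in place of code of your own. Each camera call takes 0.05 s, during which the arm holds its last target. There are 200 camera calls.

## Working session

There is one attempt and no reset: what is moved stays moved. The work goes in short steps, Python scripts to look and compute and a tool call to move; the robot and the scene stay as the last step left them, time stands still between calls to the robot, and variables do not carry over. Pictures are saved under pics/ and viewed, at most 10 in all, crops included, and the job is handed in when it is done.

Besides the shell and the picture viewer there is one more tool, called as name(argument=value, ...) on one line, values as JSON. step_arm: Moves the arm, as the interface text tells. Its arguments: {"type":"object","properties":{"rows":{"type":"array","items":{"type":"array","items":{"type":"number","minimum":-1,"maximum":1}}},"grip":{"type":"number"},"grip_force":{"type":"number"}},"required":["rows"]}

```bash
mkdir -p pics; python3 - <<'E'
from plant import bot
import cv2,numpy as np,pickle
o=bot.observe();print(o)
d={}
for n in("scene","top"):
    s=bot.snapshot(n);d[n]=s
    cv2.imwrite(f"pics/{n}1.png",s["img"][:,:,::-1])
    print(n,s["intrinsics"].tolist(),s["R"].tolist(),s["t"].tolist())
    for k in("lamp_case","grey_case","rack","station","bottle","wrench"):
        print(k,[(np.round(r["centre"]).tolist(),round(r["p"],2)) for r in bot.look_for(k,s)[:3]])
pickle.dump(d,open("d.pkl","wb"))
E
```

```text
{'time': 0.0, 'qpos': array([ 1.07847230e+00,  3.07546731e-01,  1.50770177e+00, -2.07579926e-05,
        1.32839291e+00, -7.34795674e-02]), 'dq': array([-5.05737060e-04,  1.25729033e-03, -3.67925287e-05, -1.05951403e-03,
       -3.46813133e-04, -5.12633864e-04]), 'joint_efforts': array([-1.75415007e-04, -4.57545555e+01, -2.51920438e+01, -2.12155478e-04,
        1.31106935e-02, -1.55464654e-06]), 'ee_pos': array([233.53567831, 524.65783983, 230.38538273]), 'tcp_rot': array([ 2.07892230e-01,  9.78151201e-01, -9.86469191e-04, -2.76275328e-04]), 'contact_force': array([ 0.03569733, -0.38159309,  0.46101659]), 'moment': array([ 0.01072452,  0.01018998, -0.00367603]), 'gripper_force': 0.0, 'opening': 85.2702833916715}
scene [[390.78357776609266, 0.0, 285.448315018256], [0.0, 390.78357776609266, 202.1385148342077], [0.0, 0.0, 1.0]] [[0.4597137278363686, 0.8880264734976819, 0.0085012237977743], [0.6384697556526617, -0.32383916191911655, -0.6982009512485318], [-0.6172678993400026, 0.32640033635827476, -0.7158513538924024]] [-318.4218001496428, -302.62648634712014, 1276.8252154622398]
lamp_cas
[... 181 characters left out ...]
([130.0, 221.0], 0.81)]
wrench [([204.0, 292.0], 0.93)]
top [[534.6189473807109, 0.0, 283.6214281458213], [0.0, 534.6189473807109, 214.19013576898683], [0.0, 0.0, 1.0]] [[-0.027681876574215857, -0.9995842970467954, -0.008058958170473121], [-0.9864441765326009, 0.028620706209309826, -0.16158199702008594], [0.16174547998089026, 0.0034768194580577128, -0.9868263836319981]] [58.12420781145519, 614.3962014523515, 1066.9425320632456]
lamp_case [([166.0, 149.0], 0.91), ([174.0, 240.0], 0.69), ([105.0, 276.0], 0.61)]
grey_case [([236.0, 228.0], 0.78)]
rack [([208.0, 242.0], 0.97)]
station [([399.0, 236.0], 0.91), ([177.0, 241.0], 0.73)]
bottle [([435.0, 301.0], 0.62)]
wrench [([386.0, 187.0], 0.66)]
```

View pics/scene1.png

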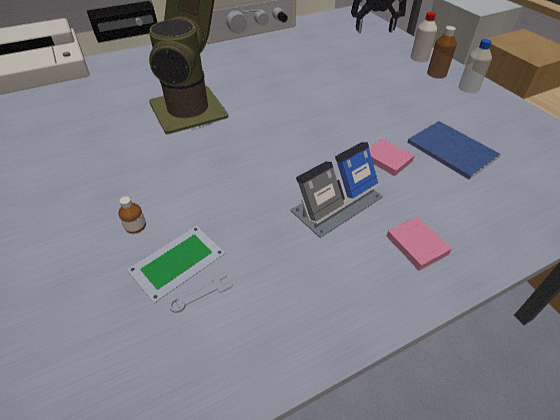

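View pics/top1.png

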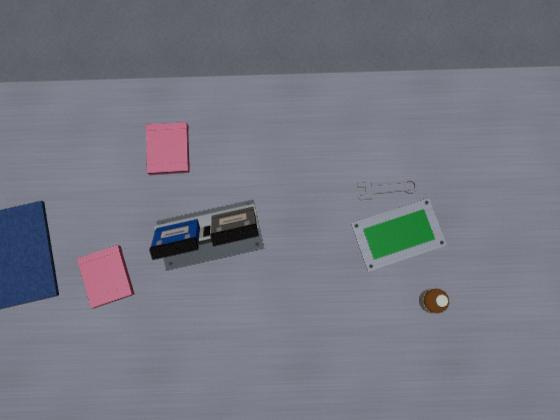

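The scene view shows the blue case at (356,170) and the grey one at (323,193), with the mat at (176,262). In the top view the blue case is at (174,240), in the rack's +y bay. The grey case is at (236,228), the mat at (399,234), the bottle at (436,301) and the wrench at (386,188). The pink pads and the navy box are decoys. Next I fit the poses to colour masks.

```bash
cat > fit.py <<'E'
import cv2,numpy as np,pickle
from scipy.optimize import minimize
from scipy.spatial.transform import Rotation as Ro
def proj(s,P):
    c=(s["R"]@np.atleast_2d(P).T).T+s["t"]; u=c@s["intrinsics"].T; return u[:,:2]/u[:,2:]
def unproj(s,uv,z):
    d=np.c_[uv,np.ones(len(uv))]@np.linalg.inv(s["intrinsics"]).T@s["R"]; C=-s["R"].T@s["t"]
    return C+d*((z-C[2])/d[:,2])[:,None]
def hullmask(pts,sh,S=4):
    m=np.zeros((sh[0]*S,sh[1]*S),np.uint8); h=cv2.convexHull(((pts+.5)*S).astype(np.float32)).round().astype(int)
    cv2.fillConvexPoly(m,h,1); return m
def mask(s,lo,hi,box):
    m=cv2.inRange(cv2.cvtColor(s["img"],cv2.COLOR_RGB2HSV),lo,hi); k=np.zeros_like(m); x0,y0,x1,y1=box; k[y0:y1,x0:x1]=1
    m=m*k; n,l,st,_=cv2.connectedComponentsWithStats(m); 
    return np.uint8(l==1+np.argmax(st[1:,4]))
def hull(m):
    c=np.argwhere(m)[:,::-1]; return np.r_[c-[.5,.5],c+[.5,.5],c+[.5,-.5],c+[-.5,.5]].astype(np.float32)
def fit(views,model,x0,step):
    T=[(s,hullmask(h,(420,560))) for s,h in views]
    def cost(p):
        r=0
        for s,m in T:
            q=hullmask(proj(s,model(p)),(420,560)); r+=1-(q&m).sum()/(q|m).sum()
        return r
    x0=np.array(x0,float); sim=np.r_[[x0],x0+np.diag(step)]
    for _ in range(3):
        r=minimize(cost,x0,method="Nelder-Mead",options=dict(initial_simplex=sim,xatol=.02,fatol=1e-4)); x0=r.x; sim=np.r_[[x0],x0+np.diag(step)/3]
    return r.x,r.fun
def mat(p):
    c=np.array([[a*35,b*70,6] for a in(-1,1) for b in(-1,1)]); return Ro.from_euler("z",p[2]).apply(c)+[p[0],p[1],0]
def case(p,tilt=-np.radians(32),by=60,oz=32):
    c=np.array([[a*11,b*45,z] for a in(-1,1) for b in(-1,1) for z in(0,p[3])])
    c=Ro.from_euler("y",tilt).apply(c)+[0,by,oz]; return Ro.from_euler("z",p[2]).apply(c)+[p[0],p[1],0]
E
python3 - <<'E'
from fit import *
d=pickle.load(open("d.pkl","rb"))
sc,tp=d["scene"],d["top"]
g={n:mask(s,(45,120,50),(75,255,255),b) for n,s,b in(("sc",sc,(120,220,240,310)),("tp",tp,(340,190,450,280)))}
b={n:mask(s,(105,120,60),(130,255,255),bx) for n,s,bx in(("sc",sc,(332,135,385,205)),("tp",tp,(145,205,207,265)))}
for n in b: print(n,b[n].sum(),cv2.boundingRect(b[n]),cv2.boundingRect(g[n]))
m0=unproj(tp,np.array([[399,235.]]),6)[0];print(m0)
for v in(["sc","tp"],["sc"],["tp"]):
    S=dict(sc=sc,tp=tp)
    print(v,"mat",fit([(S[k],hull(g[k])) for k in v],mat,[m0[0],m0[1],.2],[8,8,.1]))
    r0=unproj(tp,np.array([[210,237.]]),10)[0]
    print(v,"rack",r0,fit([(S[k],hull(b[k])) for k in v],case,[r0[0],r0[1],.15,95],[10,10,.1,8]))
E
```

```text
sc 930 (337, 147, 41, 51) (140, 235, 72, 54)
tp 520 (151, 219, 47, 28) (364, 210, 71, 49)
[ 570.38442011 -206.53871064    6.        ]
['sc', 'tp'] mat (array([ 5.73362870e+02, -2.06179801e+02,  2.92062185e-01]), np.float64(0.0542337405579697))
['sc', 'tp'] rack [577.23455524 200.6691436   10.        ] (array([6.08662716e+02, 2.07996414e+02, 1.97047405e-01, 9.35014469e+01]), np.float64(0.3988863090223572))
['sc'] mat (array([ 5.74140544e+02, -2.06484580e+02,  2.94766026e-01]), np.float64(0.03310796682233219))
['sc'] rack [577.23455524 200.6691436   10.        ] (array([6.06453901e+02, 2.06607484e+02, 1.69527091e-01, 9.29099050e+01]), np.float64(0.021245059288537593))
['tp'] mat (array([ 5.73212081e+02, -2.06553284e+02,  2.89117020e-01]), np.float64(0.018311940428244466))
['tp'] rack [577.23455524 200.6691436   10.        ] (array([6.08379741e+02, 2.10165218e+02, 1.99747491e-01, 4.56679203e+01]), np.float64(0.05910370210002169))
```

```bash
python3 - <<'E'
from fit import *
d=pickle.load(open("d.pkl","rb"))
sc,tp=d["scene"],d["top"]
bs=mask(sc,(105,120,60),(130,255,255),(332,135,385,205))
def full(s,bx,bl=True):
    hsv=cv2.cvtColor(s["img"],cv2.COLOR_RGB2HSV); m=cv2.inRange(hsv,(0,0,0),(180,255,50))
    if bl: m|=cv2.inRange(hsv,(105,120,50),(130,255,255))
    k=np.zeros_like(m);k[bx[1]:bx[3],bx[0]:bx[2]]=1;m=m*k
    n,l,st,_=cv2.connectedComponentsWithStats(m);return np.uint8(l==1+np.argmax(st[1:,4]))
ft=full(tp,(145,205,200,265)); fs=full(sc,(332,135,385,205))
print(cv2.boundingRect(ft),cv2.boundingRect(fs))
F=lambda p:case([*p,110])
for v in([(sc,hull(fs)),(tp,hull(ft))],[(sc,hull(fs))],[(tp,hull(ft))]):
    print("rack",fit(v,F,[607,207,.17],[10,10,.1]))
p,_=fit([(sc,hull(fs)),(tp,hull(ft))],F,[607,207,.17],[10,10,.1])
c=np.hstack([sc["img"][130:230,280:400],tp["img"][190:290,130:250]]);
def draw(s,o,P,im,col):
    h=cv2.convexHull(((proj(s,P)-o+.5)*6).astype(np.float32)).astype(int);cv2.polylines(im,[h],True,col,1)
out=[]
for s,o in((sc,(290,135)),(tp,(140,190))):
    im=cv2.resize(s["img"][o[1]:o[1]+90,o[0]:o[0]+65],None,fx=6,fy=6)[:,:,::-1].copy()
    draw(s,o,F(p),im,(0,255,0)); draw(s,o,case([*p,110],by=-60),im,(0,255,255)); out.append(im)
cv2.imwrite("pics/ov.png",np.hstack(out))
E
```

```text
(150, 219, 50, 40) (336, 143, 42, 55)
rack (array([6.08449376e+02, 2.07056555e+02, 1.92631680e-01]), np.float64(0.040922462048942454))
rack (array([6.07783037e+02, 2.07262420e+02, 1.89835573e-01]), np.float64(0.015818643676391297))
rack (array([6.08413292e+02, 2.07020802e+02, 1.88164992e-01]), np.float64(0.02245915595735193))
```

View pics/ov.png

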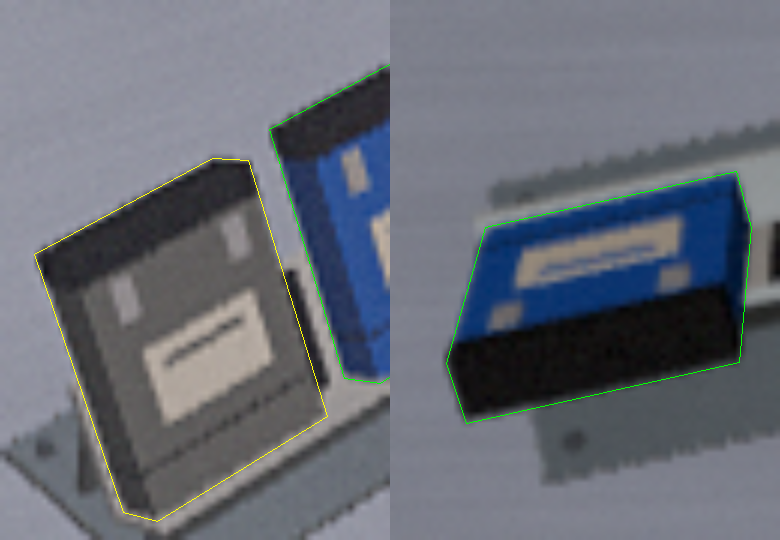

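The fitted outlines match both cases closely. The rack is at (608, 207) with yaw 0.191, and the mat at (573, -206) with yaw 0.291. Now I plan the pregrasp.

```bash
cat > plan.py <<'E'
import numpy as np
from scipy.spatial.transform import Rotation as Ro
RACK=(608.2,207.1,.191); MAT=(573.3,-206.4,.291)
def blue_pose(): # case in rack
    Z=Ro.from_euler("z",RACK[2]); return Z.apply([0,60,32])+[RACK[0],RACK[1],0], Z*Ro.from_euler("y",-np.radians(32))
def mat_pose(z=6): return np.array([MAT[0],MAT[1],z]), Ro.from_euler("z",MAT[2])
# tool in case: z=-case z, y=+case x  -> x = y cross z = x_c × (-z_c) = y_c
T=Ro.from_matrix(np.array([[0,1,0],[1,0,0],[0,0,-1.]]))
def tool(pose,h,off=(0,0)):
    p,R=pose; return p+R.apply([off[0],off[1],h]), R*T
def delta(pos,rot,tp,tr,n):
    d=(tp-pos)/800; w=(tr*rot.inv()).as_rotvec()/np.pi
    print("target",tp.round(1),"total mm",(tp-pos).round(1),"deg",(w*180).round(2),"| per row n=%d"%n,(d/n).round(4),(w/n).round(4), "norm mm/deg",np.linalg.norm(d*800/n).round(1),np.linalg.norm(w*180/n).round(2))
def now(bot):
    o=bot.observe(); return o["ee_pos"],Ro.from_quat(o["tcp_rot"])
E
python3 - <<'E'
from plan import *
from plant import bot
delta(*now(bot),*tool(blue_pose(),150),10); print(tool(blue_pose(),63)[0],bot.pinch_z)
E
```

```text
target [518.8 250.9 159.2] total mm [ 284.9 -274.4  -72.1] deg [ 20.67 -26.02 -53.58] | per row n=10 [ 0.0356 -0.0343 -0.009 ] [ 0.0115 -0.0145 -0.0298] norm mm/deg 40.2 6.3
[564.03174656 259.67107425  85.42703006] -18.700000000000003
```

step_arm(rows=[[0.0356,-0.0343,-0.009,0.0115,-0.0145,-0.0298],[0.0356,-0.0343,-0.009,0.0115,-0.0145,-0.0298],[0.0356,-0.0343,-0.009,0.0115,-0.0145,-0.0298],[0.0356,-0.0343,-0.009,0.0115,-0.0145,-0.0298],[0.0356,-0.0343,-0.009,0.0115,-0.0145,-0.0298]], grip=-1, grip_force=40)

```text
time: 1.2
ee_pos: [377.2, 387.0, 195.5]
tcp_rot: [0.428, 0.892, 0.112, 0.092]
contact_force: [-0.3, 0.8, -0.9]
opening: 85.7
gripper_force: 0.0
```

step_arm(rows=[[0.0356,-0.0343,-0.009,0.0115,-0.0145,-0.0298],[0.0356,-0.0343,-0.009,0.0115,-0.0145,-0.0298],[0.0356,-0.0343,-0.009,0.0115,-0.0145,-0.0298],[0.0356,-0.0343,-0.009,0.0115,-0.0145,-0.0298],[0.0356,-0.0343,-0.009,0.0115,-0.0145,-0.0298]])

```text
time: 1.7
ee_pos: [519.6, 249.7, 159.7]
tcp_rot: [0.614, 0.739, 0.214, 0.177]
contact_force: [0.8, -0.3, -0.1]
opening: 85.5
gripper_force: 0.0
```

step_arm(rows=[[0,0,0,0,0,0],[0,0,0,0,0,0],[0,0,0,0,0,0],[0,0,0,0,0,0],[0,0,0,0,0,0]])

```text
time: 2.2
ee_pos: [518.6, 251.9, 159.9]
tcp_rot: [0.612, 0.741, 0.213, 0.176]
contact_force: [0.2, 0.5, 0.4]
opening: 85.1
gripper_force: 0.0
```

```bash
python3 - <<'E'
from plan import *
from plant import bot
import cv2,pickle
n=now(bot);print(n[0],bot.observe()["qpos"])
s=bot.snapshot("wrist");cv2.imwrite("pics/w1.png",s["img"][:,:,::-1]);pickle.dump((n[0],n[1].as_quat(),s),open("w.pkl","wb"))
delta(*n,*tool(blue_pose(),150),1);delta(*n,*tool(blue_pose(),63),5)
E
```

```text
[518.59568784 251.90668567 159.94897834] [ 0.47463677  0.21169036  2.05131581 -0.42750907  0.36646508  0.64410948]
target [518.8 250.9 159.2] total mm [ 0.2 -1.  -0.7] deg [-0.03  0.12 -0.01] | per row n=1 [ 0.0002 -0.0012 -0.0009] [-0.0002  0.0007 -0.0001] norm mm/deg 1.2 0.13
target [564.  259.7  85.4] total mm [ 45.4   7.8 -74.5] deg [-0.03  0.12 -0.01] | per row n=5 [ 0.0114  0.0019 -0.0186] [-0.      0.0001 -0.    ] norm mm/deg 17.5 0.03
```

View pics/w1.png

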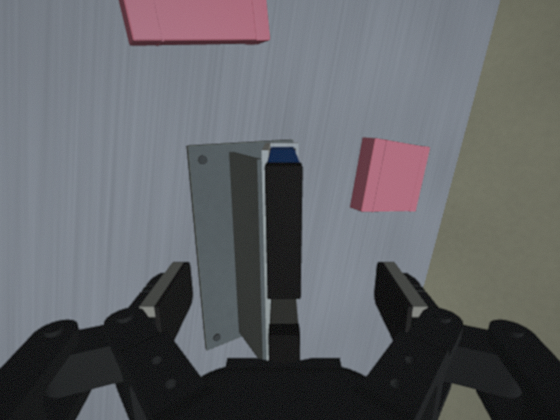

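The wrist view shows the black end of the blue case at (284,230), centred between the fingers and square to them. The grey case is below it at (285,345). Now I go down along the slope and close.

step_arm(rows=[[0.0114,0.0019,-0.0186,0,0,0],[0.0114,0.0019,-0.0186,0,0,0],[0.0114,0.0019,-0.0186,0,0,0],[0.0114,0.0019,-0.0186,0,0,0],[0.0114,0.0019,-0.0186,0,0,0]])

```text
time: 2.75
ee_pos: [564.6, 259.3, 84.7]
tcp_rot: [0.612, 0.741, 0.213, 0.176]
contact_force: [0.4, 0.3, 0.9]
opening: 85.5
gripper_force: 0.0
```

step_arm(rows=[[0,0,0,0,0,0],[0,0,0,0,0,0],[0,0,0,0,0,0],[0,0,0,0,0,0],[0,0,0,0,0,0]])

```text
time: 3.25
ee_pos: [564.3, 258.7, 85.8]
tcp_rot: [0.612, 0.741, 0.213, 0.176]
contact_force: [-0.5, -1.3, -0.1]
opening: 85.4
gripper_force: 0.0
```

step_arm(rows=[[0,0,0,0,0,0],[0,0,0,0,0,0],[0,0,0,0,0,0],[0,0,0,0,0,0],[0,0,0,0,0,0]], grip=1, grip_force=40)

```text
time: 3.75
ee_pos: [564.7, 258.8, 85.3]
tcp_rot: [0.612, 0.741, 0.213, 0.176]
contact_force: [-0.3, -0.6, 2.6]
opening: 21.4
gripper_force: 41.2
```

step_arm(rows=[[0,0,0,0,0,0],[0,0,0,0,0,0],[0,0,0,0,0,0],[0,0,0,0,0,0],[0,0,0,0,0,0]])

```text
time: 4.25
ee_pos: [564.6, 258.8, 85.3]
tcp_rot: [0.612, 0.741, 0.213, 0.176]
contact_force: [0.4, 1.2, 3.2]
opening: 21.4
gripper_force: 41.2
```

Gripped at 21.4 mm, as expected. Next I lift straight up by 150 mm.

step_arm(rows=[[0,0,0.0125,0,0,0],[0,0,0.025,0,0,0],[0,0,0.0375,0,0,0],[0,0,0.05,0,0,0],[0,0,0.05,0,0,0]], grip_force=60)

```text
time: 4.75
ee_pos: [561.6, 257.6, 223.2]
tcp_rot: [0.613, 0.742, 0.21, 0.174]
contact_force: [1.3, 0.1, -2.9]
opening: 21.6
gripper_force: 59.8
```

step_arm(rows=[[0,0,0.0125,0,0,0],[0,0,0,0,0,0],[0,0,0,0,0,0],[0,0,0,0,0,0],[0,0,0,0,0,0]])

```text
time: 5.25
ee_pos: [562.9, 257.8, 231.9]
tcp_rot: [0.613, 0.742, 0.211, 0.175]
contact_force: [-0.2, 0.2, -1.8]
opening: 21.2
gripper_force: 59.9
```

```bash
python3 - <<'E'
from plan import *
from plant import bot
n=now(bot);print(n[0],bot.observe())
t=tool(mat_pose(),63+130);delta(*n,*t,20);delta(*n,*t,15)
E
```

```text
[562.88596803 257.8118312  231.85918183] {'time': 5.25, 'qpos': array([ 0.4404887 ,  0.1630456 ,  1.86749805, -0.24165954,  0.58430384,
        0.41653427]), 'dq': array([ 0.00097167, -0.0050608 , -0.01648843,  0.00253923, -0.00236006,
       -0.00108521]), 'joint_efforts': array([ 1.13075209e-02, -3.74716151e+01, -2.59416229e+01, -8.20734613e-01,
       -3.32582586e+00,  5.72581426e-03]), 'ee_pos': array([562.88596803, 257.8118312 , 231.85918183]), 'tcp_rot': array([0.61250861, 0.74153552, 0.21058363, 0.17496519]), 'contact_force': array([-0.22663807,  0.21896114, -1.77234079]), 'moment': array([-0.07116929,  0.46032281,  0.00067026]), 'gripper_force': 59.92219626903534, 'opening': 21.229288959073685}
target [ 573.3 -206.4  199. ] total mm [  10.4 -464.2  -32.9] deg [-7.48 30.9   5.64] | per row n=20 [ 0.0007 -0.029  -0.0021] [-0.0021  0.0086  0.0016] norm mm/deg 23.3 1.61
target [ 573.3 -206.4  199. ] total mm [  10.4 -464.2  -32.9] deg [-7.48 30.9   5.64] | per row n=15 [ 0.0009 -0.0387 -0.0027] [-0.0028  0.0114  0.0021] norm mm/deg 31.0 2.15
```

step_arm(rows=[[0.0007,-0.029,-0.0021,-0.0021,0.0086,0.0016],[0.0007,-0.029,-0.0021,-0.0021,0.0086,0.0016],[0.0007,-0.029,-0.0021,-0.0021,0.0086,0.0016],[0.0007,-0.029,-0.0021,-0.0021,0.0086,0.0016],[0.0007,-0.029,-0.0021,-0.0021,0.0086,0.0016]])

```text
time: 5.75
ee_pos: [566.4, 141.4, 224.9]
tcp_rot: [0.613, 0.763, 0.16, 0.132]
contact_force: [1.1, 0.1, -2.5]
opening: 21.2
gripper_force: 59.7
```

step_arm(rows=[[0.0007,-0.029,-0.0021,-0.0021,0.0086,0.0016],[0.0007,-0.029,-0.0021,-0.0021,0.0086,0.0016],[0.0007,-0.029,-0.0021,-0.0021,0.0086,0.0016],[0.0007,-0.029,-0.0021,-0.0021,0.0086,0.0016],[0.0007,-0.029,-0.0021,-0.0021,0.0086,0.0016]])

```text
time: 6.25
ee_pos: [569.4, 25.3, 216.6]
tcp_rot: [0.61, 0.78, 0.107, 0.088]
contact_force: [0.6, 0.5, -2.8]
opening: 21.3
gripper_force: 59.7
```

step_arm(rows=[[0.0007,-0.029,-0.0021,-0.0021,0.0086,0.0016],[0.0007,-0.029,-0.0021,-0.0021,0.0086,0.0016],[0.0007,-0.029,-0.0021,-0.0021,0.0086,0.0016],[0.0007,-0.029,-0.0021,-0.0021,0.0086,0.0016],[0.0007,-0.029,-0.0021,-0.0021,0.0086,0.0016]])

```text
time: 6.75
ee_pos: [572.4, -90.7, 208.2]
tcp_rot: [0.605, 0.793, 0.054, 0.044]
contact_force: [-0.5, 0.3, -2.7]
opening: 21.3
gripper_force: 59.7
```

step_arm(rows=[[0.0007,-0.029,-0.0021,-0.0021,0.0086,0.0016],[0.0007,-0.029,-0.0021,-0.0021,0.0086,0.0016],[0.0007,-0.029,-0.0021,-0.0021,0.0086,0.0016],[0.0007,-0.029,-0.0021,-0.0021,0.0086,0.0016],[0.0007,-0.029,-0.0021,-0.0021,0.0086,0.0016]])

```text
time: 7.25
ee_pos: [575.3, -206.7, 199.7]
tcp_rot: [0.596, 0.803, 0.001, -0.0]
contact_force: [-0.1, 0.3, -2.3]
opening: 21.4
gripper_force: 59.7
```

step_arm(rows=[[0,0,0,0,0,0],[0,0,0,0,0,0],[0,0,0,0,0,0],[0,0,0,0,0,0],[0,0,0,0,0,0]])

```text
time: 7.75
ee_pos: [575.3, -204.7, 201.4]
tcp_rot: [0.596, 0.803, 0.002, 0.001]
contact_force: [-0.7, -0.4, -2.0]
opening: 21.5
gripper_force: 59.6
```

```bash
python3 - <<'E'
from fit import *
from plan import *
from plant import bot
n=now(bot);t=tool(mat_pose(),63+130);delta(*n,*t,1)
out=[]
case_R=n[1]*T.inv(); o=n[0]-case_R.apply([0,0,63])
for nm in("scene","top"):
    s=bot.snapshot(nm); P=case_R.apply([[a*11,b*45,z] for a in(-1,1) for b in(-1,1) for z in(0,110)])+o
    uv=proj(s,P); x0,y0=(uv.mean(0)-[45,50]).astype(int); im=cv2.resize(s["img"][max(y0,0):y0+100,max(x0,0):x0+90],None,fx=4,fy=4)[:,:,::-1].copy()
    h=cv2.convexHull(((uv-[max(x0,0),max(y0,0)]+.5)*4).astype(np.float32)).astype(int);cv2.polylines(im,[h],True,(0,255,0),1)
    im=cv2.resize(im,(360,400));out.append(im)
cv2.imwrite("pics/p1.png",np.hstack(out))
E
```

```text
target [ 573.3 -206.4  199. ] total mm [-2.  -1.7 -2.4] deg [-0.11  0.2  -0.14] | per row n=1 [-0.0025 -0.0021 -0.003 ] [-0.0006  0.0011 -0.0008] norm mm/deg 3.5 0.27
```

View pics/p1.png

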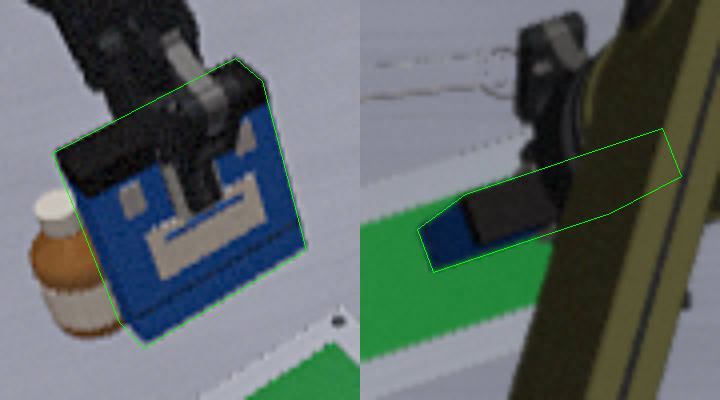

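The held case matches the predicted outline in the scene view; in the top view the arm hides its right half. It hangs straight, with its bottom at about 138 mm. Now I descend.

step_arm(rows=[[-0.0025,-0.002,-0.025,0,0.0005,0],[0,0,-0.0375,0,0,0],[0,0,-0.0375,0,0,0],[0,0,-0.03,0,0,0],[0,0,-0.0125,0,0,0]])

```text
time: 8.35
ee_pos: [571.8, -206.1, 85.0]
tcp_rot: [0.596, 0.803, 0.001, -0.002]
contact_force: [0.6, 0.6, -2.3]
opening: 21.7
gripper_force: 59.5
```

step_arm(rows=[[0,0,0,0,0,0],[0,0,0,0,0,0],[0,0,0,0,0,0],[0,0,0,0,0,0],[0,0,0,0,0,0]])

```text
time: 8.85
ee_pos: [574.1, -207.4, 88.4]
tcp_rot: [0.596, 0.803, 0.001, 0.001]
contact_force: [-0.7, -0.1, -2.8]
opening: 21.4
gripper_force: 59.5
```

```bash
python3 - <<'E'
from plan import *
from plant import bot
n=now(bot);delta(*n,*tool(mat_pose(),63),5);print(bot.observe()["contact_force"])
E
```

```text
target [ 573.3 -206.4   69. ] total mm [ -0.8   1.  -19.4] deg [-0.06  0.2  -0.1 ] | per row n=5 [-0.0002  0.0002 -0.0049] [-0.0001  0.0002 -0.0001] norm mm/deg 3.9 0.05
[-0.72964581 -0.07853645 -2.78772824]
```

step_arm(rows=[[0,0,-0.004,0,0,0],[0,0,-0.004,0,0,0],[0,0,-0.004,0,0,0],[0,0,-0.004,0,0,0],[0,0,-0.004,0,0,0]])

```text
time: 9.35
ee_pos: [573.3, -207.1, 70.8]
tcp_rot: [0.596, 0.803, 0.001, -0.0]
contact_force: [-0.1, -0.6, -2.7]
opening: 21.4
gripper_force: 59.5
```

step_arm(rows=[[0,0,-0.0013,0,0,0],[0,0,-0.0013,0,0,0],[0,0,0,0,0,0],[0,0,0,0,0,0],[0,0,0,0,0,0]])

```text
time: 9.85
ee_pos: [573.6, -207.1, 69.4]
tcp_rot: [0.596, 0.803, 0.001, 0.0]
contact_force: [-0.3, -0.9, -1.6]
opening: 21.4
gripper_force: 59.5
```

step_arm(rows=[[0,0,-0.001,0,0,0],[0,0,0,0,0,0],[0,0,0,0,0,0],[0,0,0,0,0,0],[0,0,0,0,0,0]])

```text
time: 10.35
ee_pos: [573.6, -207.1, 68.7]
tcp_rot: [0.596, 0.803, 0.001, 0.0]
contact_force: [-1.0, 0.4, 0.7]
opening: 21.2
gripper_force: 60.0
```

step_arm(rows=[[0,0,-0.001,0,0,0],[0,0,0,0,0,0],[0,0,0,0,0,0],[0,0,0,0,0,0],[0,0,0,0,0,0]])

```text
time: 10.85
ee_pos: [573.7, -207.1, 68.6]
tcp_rot: [0.596, 0.803, 0.001, 0.001]
contact_force: [-0.5, 1.1, 5.1]
opening: 21.3
gripper_force: 60.8
```

Contact is made at about 7 N. I release with a partial opening, which keeps the fingers clear of the bottle.

step_arm(rows=[[0,0,0,0,0,0],[0,0,0,0,0,0],[0,0,0,0,0,0],[0,0,0,0,0,0],[0,0,0,0,0,0]], grip_force=20)

```text
time: 11.35
ee_pos: [573.7, -207.1, 68.6]
tcp_rot: [0.596, 0.803, 0.001, 0.001]
contact_force: [-1.2, 1.1, 4.7]
opening: 21.4
gripper_force: 60.8
```

step_arm(rows=[[0,0,0,0,0,0],[0,0,0,0,0,0],[0,0,0,0,0,0],[0,0,0,0,0,0],[0,0,0,0,0,0]], grip=-0.1)

```text
time: 11.85
ee_pos: [573.4, -207.1, 67.4]
tcp_rot: [0.596, 0.803, 0.001, 0.0]
contact_force: [0.4, -0.5, -0.1]
opening: 47.1
gripper_force: 0.0
```

```bash
python3 - <<'E'
from fit import *
from plant import bot
o=bot.observe();print(o["opening"],o["contact_force"],o["ee_pos"])
s=bot.snapshot("scene");cv2.imwrite("pics/rel.png",cv2.resize(s["img"][170:320,80:280],None,fx=3.5,fy=3.5)[:,:,::-1])
E
```

```text
47.13191342545375 [ 0.38653641 -0.46591586 -0.07208737] [ 573.41875905 -207.09323081   67.43804079]
```

View pics/rel.png

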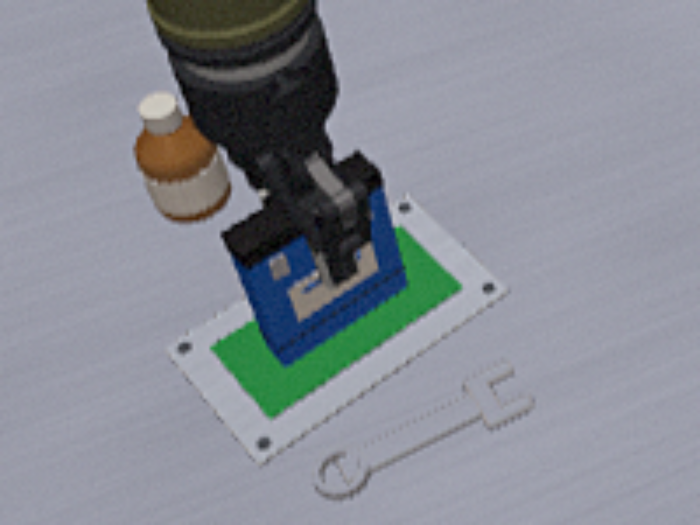

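The case stands upright in the middle of the mat, at crop position (315,280). The fingers are open on both sides of it, and the bottle and wrench are untouched. Now I retreat straight up.

step_arm(rows=[[0,0,0.01,0,0,0],[0,0,0.02,0,0,0],[0,0,0.03,0,0,0],[0,0,0.04,0,0,0],[0,0,0.05,0,0,0]])

```text
time: 12.4
ee_pos: [572.3, -206.6, 187.9]
tcp_rot: [0.596, 0.803, 0.001, -0.001]
contact_force: [0.2, -0.4, -0.6]
opening: 46.9
gripper_force: 0.0
```

step_arm(rows=[[-0.03,0,0.03,0,0,0],[-0.03,0,0.02,0,0,0],[0,0,0,0,0,0],[0,0,0,0,0,0],[0,0,0,0,0,0]])

```text
time: 12.9
ee_pos: [525.8, -207.0, 227.2]
tcp_rot: [0.596, 0.803, 0.001, 0.0]
contact_force: [0.3, -0.7, -0.5]
opening: 47.2
gripper_force: 0.0
```

```bash
python3 - <<'E'
from fit import *
from plan import MAT
from plant import bot
s=bot.snapshot("scene")
im=cv2.resize(s["img"][150:320,80:300],None,fx=3.5,fy=3.5)[:,:,::-1].copy()
P=case([MAT[0],MAT[1],MAT[2],110],tilt=0,by=0,oz=6)
h=cv2.convexHull(((proj(s,P)-[80,150]+.5)*3.5).astype(np.float32)).astype(int);cv2.polylines(im,[h],True,(0,255,255),1)
cv2.imwrite("pics/end.png",im);print(bot.observe()["time"],bot.observe()["ee_pos"])
E
```

```text
12.95 [ 525.76617795 -206.9559603   226.80823798]
```

View pics/end.png

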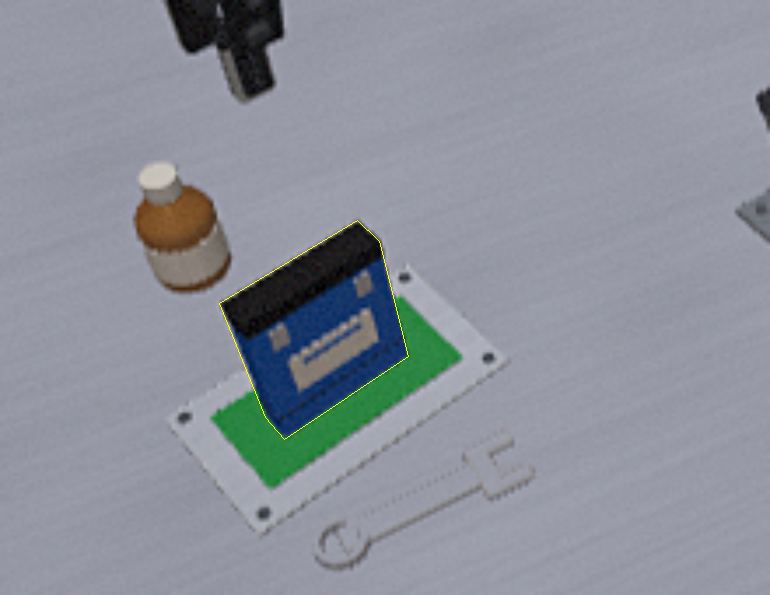

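The case stands upright, centred and square on the mat, and matches the target outline. The gripper is clear of everything.

```bash
python3 -c "
from plant import bot
print(bot.hand_in())"
```

```text
the job is handed in; nothing more can be done
None
```

The blue case is standing upright on the green mat, centred, lined up with its long side and released, and the job is handed in at about 13 s of robot time; no verdict came back, but the last picture matched the target pose.

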